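Clamp the gateway and hold the probe in the guard window

ROBOT

A 6-joint arm with a two-finger parallel gripper is mounted at the origin on the work surface. World frame = base frame: x ahead of the robot, y to its left, z up, the work surface at z = 0. Lengths are in mm, angles in rad, forces in N, time in s.
With the tool pointing down it reaches from about 425 to 950 mm from the base axis. Payload 14.7 kg.
Tool frame: the origin (TCP) lies midway between the tips of the shut fingers; the grasp point (between the pads) lies 19 mm behind it; z points along the fingers, y is the line along which they close (so a half turn about z gives the same grasp; the last joint's range is limited). The gripper opens to 85 mm and grips with 20 to 120 N. Pads are 22 mm wide; open, the fingers measure 114 mm over their backs; the gripper's body (76 mm by 85 mm) begins 54 mm behind the grasp point. The pads swing forward as they close: fully open they stand 13 mm farther back than shut.
Start: joints at [-1.309, 0.48, 1.596, -0, 1.065, -0.047], TCP at [197.561, -619.243, 231.297] pointing down, gripper open.
Joint ranges: [-2.75, 2.75], [-0.82, 2.05], [0.23, 2.67], [-1.56, 4.7], [0.09, 2.69], [-2.92, 2.92]. Speed limits (rad/s): [1.89, 1.89, 2.39, 3.01, 3.01, 3.01].

INTERFACE

Orientations are given as a 3x3 rotation matrix whose columns are the frame's x, y, z axes.
In Python, from workcell import robot gives the robot as it stands. The module is installed in compiled form; this text tells all that it offers.
- The arm moves only by the shell command python3 -m pendant 'ROWS' [FORCE]. ROWS is JSON, a list of rows, each a list of 3 entries, a list of its own where there are three numbers: the gripper command: -1 is fully open, 1 is shut, values between are in proportion, then the shift along the tool's x, y, z in units of 30 mm (1.0 is 30 mm), then the turn about the tool's z in rad. In form: [[claw, [dx, dy, dz], spin], ...]. A call has 1 to 8 rows; each row is the pose to reach, as a shift and turn from the pose commanded when the call began, along the tool's axes at that moment; what a row does not reach only later rows make up. A row lasts 1/10 s, in which the tool goes at most 50 mm and 8.59 degrees, less where a joint would pass 70% of its speed; a pose out of reach is approached as far as the arm can. A call with a gripper value outside its range is refused whole. The fingers move at their own pace and stop on an object; FORCE is the grip in N (left out, the last holds). Time passes only in rows, so rows that repeat a pose let the fingers close. It gives the time, the measured TCP pose, the force, the opening and the grip force at its end, in the units of the state.
- robot.sense(): the state, without advancing time (a new reading comes with each control period).
- robot.grab_frame(name): name is "side" or "top"; returns a dict with "pixels" (420x560x3 uint8, red, green, blue), "fov_y" (degrees; the focal length in pixels is half the picture's height over the tangent of half this angle, whatever the lens; pixels are square), "cx", "cy" (the principal point, pixels), "dist_coeffs" ([k1, k2, p1, p2, k3] as OpenCV has them; the pictures are not rectified), "R" (3x3) and "t" (3): a world point X has camera coordinates R X + t. Camera axes: x right, y down, z forward; pixel columns grow to the right and rows downward; lengths in mm; the calibration is good to about 2 mm. A picture is of the moment at which its call begins. There is no depth.
- robot.sign_off(): hands the job in; it is judged then, once.
Trained networks look in a picture, given as the dict that the camera call returned (one of the last four; its "shot" number tells which), for a name from the list of things; names that differ only in an ending like _2 or _b are one class to them, and where a whole thing is asked for, a point or a joint stands for the part that bears it (a point fixed in the world has none). Each returns a list of dicts, best first, with "score" (0 to 1); they miss things now and then, are a little off and sometimes report something else, mostly with a low value. They report only what shows in the picture. A call takes as long as a camera call.
- robot.search_frame(picture, query): "at" ([x, y, z] in mm, in world coordinates, good to about 4 mm: the middle of the surface that is visible of it).
- robot.tip_of(picture, query): "at" ([x, y, z] in mm, in world coordinates, good to about 4 mm: a listed point, or the origin of a listed thing).
The state is a dict: "time_s": time; "joint_positions": joint angles; "dq": joint speeds; "effort": joint torques, N m; "tool_pos": TCP position; "eef_rot": TCP orientation; "wrist_force": force on the tool from outside, world axes, zero at the start; "wrist_torque": the same for the moment, N m; "width": finger opening in mm; "grip_force": force on a finger pad.
Only numpy, scipy, OpenCV 4.12 (cv2) and the standard library are available. Lean on these libraries where they do the work, as an engineer would, in place of code of your own. Each camera call takes 0.05 s, during which the arm holds its last target. There are 200 camera calls.

TASK

Swing the orange keeper bar on the test fixture shut over the black gateway until it clicks home into its detent. Then take the white-handled test probe out of its stand, pass its blade straight down through the red-framed slot in the fixture's guard roof until the yellow band is level with the roof, and finish while still holding it there: upright, not wedged hard against the slot, the tip never touching the gateway. Leave the other things on the desk where they are.

Things in the scene. Friction and masses are not known exactly. Their poses are not given: they have to be found in the camera images.
- keeper (a joint): hinge angle of the orange keeper bar (rad): 0 = shut, at its stop; grows as it opens (to 1.7; starts at 0.8 to 1.4). The axis is vertical; the bar sweeps level, opening counter-clockwise seen from above. Light friction: it stays where left. From 0.1 rad a sprung ball resists, about 2 N at the knob; past its crest, near 0.05 rad, it snaps the bar shut and keeps it there.
- keeper_knob (a point): centre of the black round knob that stands up on the free end of the orange bar: diameter 18 mm, 36 mm tall, from 54 to 90 mm above the desk; this point is at 72 mm. The bar below it is 16 mm wide and 10 mm thick, its top 54 mm above the desk. Distance to the hinge axis 150 mm.
- keeper_hinge (a point): the keeper bar's vertical hinge axis, at the knob's height (72 mm above the desk). Its x and y axes are the fixture's: with the bar shut the knob lies 150 mm along -x of it; at angle a the knob lies at (-150 cos a, -150 sin a) mm from it in those axes.
- slot (a point): centre of the red-framed slot, on the top face of the cream guard roof, 105 mm above the desk. It goes through the 12 mm roof and is 32 mm along this frame's x, 14 mm along y (2 mm more than the blade), mouth chamfered 2.5 mm; z up. Roof 144 (x) by 100 mm (y) on four posts; the shut knob lies at x -85, y -112 mm, clear of it. Open space below down to the gateway's top, 65 mm under this point.
- fixture: the fixed test fixture: aluminium base 200 x 220 mm with the gateway cradle, the keeper bar and the guard roof; origin on the desk under the cradle's middle, x along the shut bar from knob to hinge, y towards the guard roof. Its place and yaw vary.
- gateway: the black gateway box, 90 x 150 x 28 mm, lying in the fixture's cradle, top 40 mm above the desk; origin at the centre of its underside. It stays put.
- probe_grip (a point): centre of the probe's white handle block, the place to grip: 36 mm along x, 22 mm along y (grip across this), 44 mm tall along z (up). A brass stub, 8 mm in diameter, stands 10 mm above the block's top. In the stand this point is 102 mm above the desk. A half turn about z makes no difference.
- probe_tip (a point): centre of the blade's flat lower end, 92 mm below the handle's centre. The black blade is 30 mm (x) by 12 mm (y) and 70 mm long, from here up to the handle block; its yellow band runs from 25 to 45 mm above this point. Axes as the handle's. Probe mass about 140 g.
- stand: grey fixed block 64 x 50 x 45 mm with a pocket 35 mm deep in which the probe stands upright, with 3 mm of play; origin at the centre of its underside. Its place, yaw and which of two places vary.
- relay: bystander: cream module 60 x 45 x 26 mm with a green board on top; origin under its centre
- fan: bystander: black 80 x 80 x 25 mm cooling fan lying flat; origin under its centre
- buzzer: bystander: black disc, diameter 52 mm, 18 mm tall; origin under its centre
- mug: bystander: white mug, diameter 80 mm, 90 mm tall; origin under its centre
- driver: bystander: screwdriver with red handle, lying; origin on the desk at its middle

How it is judged (in metres and radians):
On the way, in this order (a step that is already met when the one before it is completed fails the run):
1. the keeper bar is shut and in its detent while the probe is still out of the slot (value of joint keeper below 0.03 rad and distance between probe_tip and slot above 0.02 m), for 0.2 s.
2. the probe's tip has entered the slot from above (x of probe_tip in the frame of slot between -0.004 and 0.004 m and y of probe_tip in the frame of slot between -0.004 and 0.004 m and z of probe_tip in the frame of slot below -0.005 m), for 0.05 s.
At the end, for the whole second after the job is handed in: Keeper under 0.03 rad. Probe gripped (over 2 N), at rest (under 0.02 m/s), tip 21-49 mm below the roof top and within 4 mm of the slot centre in x and y, upright within 0.07 rad, in line within 0.1 rad, under 10 N on the fixture, not on the gateway (under 0.3 N) (value of joint keeper below 0.03 rad and x of probe_tip in the frame of slot between -0.004 and 0.004 m and y of probe_tip in the frame of slot between -0.004 and 0.004 m and z of probe_tip in the frame of slot between -0.049 and -0.021 m and angle between probe_tip's own z axis and vertical below 0.07 rad and angle between the x axis of probe_tip and the x axis of slot, either way round below 0.1 rad and contact force between the fingers and probe above 2 N and contact force between probe and fixture below 10 N and contact force between probe and gateway below 0.3 N and linear speed of probe below 0.02 m/s); the arm keeps its last pose, push and grip.
It fails at once if the probe strikes the gateway (contact force between probe and gateway above 1 N).
It fails at once if a bystander is pushed more than 20 mm away (distance of any of relay, fan, buzzer, mug, driver from where it was at the start of the episode above 0.02 m).
It also fails if it takes over 67 s, if anything falls off the work surface, if the arm or the gripper's body presses on something with over 40 N, if the wrist force passes 120 N, or if a joint passes its speed limit or range.

## Working session

There is one attempt and no reset: what is moved stays moved. The work goes in short steps, Python scripts to look and compute and a shell command to move; the robot and the scene stay as the last step left them, time stands still between calls to the robot, and variables do not carry over. Pictures are saved under pics/ and viewed, at most 13 in all, crops included, and the job is handed in when it is done.

```bash
mkdir -p pics
python3 - <<'E'
from workcell import robot
import cv2,pickle,numpy as np
for n in("side","top"):
    f=robot.grab_frame(n); cv2.imwrite(f"pics/{n}0.png",f["pixels"][:,:,::-1]); pickle.dump(f,open(n+"0.pkl","wb"))
    print(n,f["fov_y"],f["cx"],f["cy"],f["dist_coeffs"],(-np.array(f["R"]).T@np.array(f["t"])).round())
    for q in("keeper_knob","keeper_hinge","slot","fixture","gateway","probe_grip","probe_tip","stand","mug","relay","fan","buzzer","driver"):
        for r in robot.tip_of(f,q)[:2]: print(q,np.round(r["at"]),round(r["score"],2))
s=robot.sense();print(s["time_s"],s["tool_pos"],np.round(s["eef_rot"],3),s["width"])
E
```

```text
side 56.5103366735686 284.03603230178146 204.35256843448093 [-0.00476361  0.          0.          0.          0.        ] [394. 708. 775.]
keeper_knob [ 436. -115.   72.] 0.65
keeper_hinge [561. -39.  71.] 0.82
slot [542.  90. 102.] 0.92
slot [605. 314.   9.] 0.59
fixture [523.  32.   2.] 0.71
gateway [522.  31.  12.] 0.62
probe_grip [609. 313. 101.] 0.81
probe_tip [605. 313.  11.] 0.78
mug [ 399. -456.   -3.] 0.9
mug [612. 315. 100.] 0.35
relay [436. 328.  -0.] 0.87
fan [778.  25.  -1.] 0.61
buzzer [781.  25.  -2.] 0.61
buzzer [ 404. -240.    1.] 0.58
driver [ 610. -431.   -0.] 0.44
top 55.71058265724651 273.72229758967643 212.77693487110264 [-0.074821  0.        0.        0.        0.      ] [ 481.  -68. 1048.]
keeper_knob [ 431. -119.   72.] 0.77
keeper_knob [778.  28.   1.] 0.55
slot [549.  90. 112.] 0.89
fixture [523.  34.  -1.] 0.97
gateway [524.  36.   9.] 0.95
probe_grip [608. 308. 105.] 0.63
stand [612. 309.  -1.] 0.94
mug [ 401. -456.    2.] 0.96
mug [ 608. -433.   -2.] 0.42
relay [438. 326.  -1.] 0.95
relay [777.  27.  -2.] 0.67
fan [778.  30.   0.] 0.96
buzzer [ 403. -244.    1.] 0.77
driver [ 607. -434.   -2.] 0.89
1.4 [ 197.54346474 -619.22345424  231.29313317] [[ 0.953  0.304  0.   ]
 [ 0.304 -0.953  0.   ]
 [ 0.    -0.    -1.   ]] 85.57406365311044
```

View pics/side0.png

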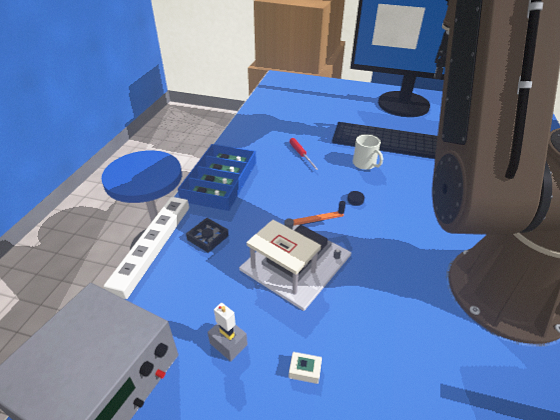

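View pics/top0.png

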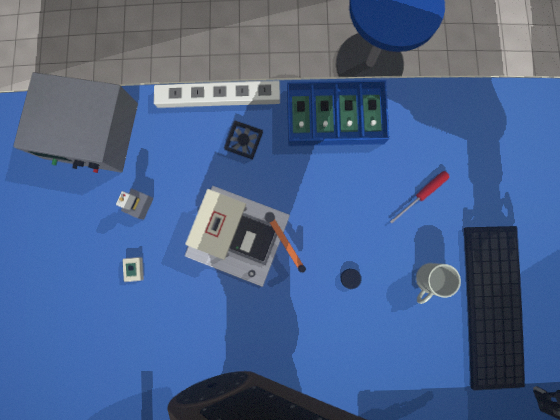

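Side view: fixture in the middle with the bar open, its knob at about (342,207) and the red slot at (283,243); probe in its stand at (226,325). Top view: slot at (216,223), knob at (302,268), hinge at (270,217), probe at (127,200). The nets agree with this. I'll refine with colour segmentation next.

```bash
cat > h.py <<'E'
import numpy as np,cv2,pickle
def K(f):
    h=f["pixels"].shape[0]; fl=h/2/np.tan(np.radians(f["fov_y"]/2)); return np.array([[fl,0,f["cx"]],[0,fl,f["cy"]],[0,0,1]])
def w(f,px,z):
    u=cv2.undistortPoints(np.float64(px).reshape(-1,1,2),K(f),np.float64(f["dist_coeffs"])).reshape(-1,2)
    R=np.array(f["R"]);c=-R.T@np.array(f["t"]); d=np.c_[u,np.ones(len(u))]@R
    return (c+d*((z-c[2])/d[:,2])[:,None])
def p(f,X):
    return cv2.projectPoints(np.float64(X).reshape(-1,1,3),cv2.Rodrigues(np.array(f["R"]))[0],np.float64(f["t"]),K(f),np.float64(f["dist_coeffs"]))[0].reshape(-1,2)
def blobs(f,mask,z,c,r,n=15):
    "contours of mask whose centre is within r px of c, as world minAreaRect at height z"
    k,l,st,ce=cv2.connectedComponentsWithStats(mask.astype(np.uint8))
    for i in range(1,k):
        if st[i,4]>=n and np.hypot(*(ce[i]-c))<r:
            cn=max(cv2.findContours((l==i).astype(np.uint8),0,2)[0],key=len)
            W=w(f,cn,z)[:,:2].astype(np.float32); b=cv2.minAreaRect(W)
            print("px",ce[i].round(1),st[i,4],"centre",np.round(b[0],1),"size",np.round(b[1],1),"ang",round(b[2],1))
E
python3 - <<'E'
from h import *
for n,ps in(("side",[(283,243),(322,216),(226,320)]),("top",[(216,223),(287,243),(129,201)])):
    f=pickle.load(open(n+"0.pkl","rb"));I=f["pixels"].astype(int);r,g,b=I[...,0],I[...,1],I[...,2];hsv=cv2.cvtColor(f["pixels"],cv2.COLOR_RGB2HSV)
    print(n,"red");blobs(f,(r>120)&(g<90)&(b<90),105,ps[0],25)
    print("roof");blobs(f,(r>140)&(g>130)&(b<r-10)&(r-b<90),105,ps[0],40,200)
    print("orange");blobs(f,(r>130)&(r>g*1.6)&(b<90),54,ps[1],25)
    print("white");blobs(f,(r>150)&(g>150)&(b>140),124,ps[2],35)
    print("yellow");blobs(f,(r>130)&(g>100)&(b<90),44,ps[2],40,4)
ims=[]
for n,(x,y) in(("side",(200,285)),("top",(100,180))):
    I=pickle.load(open(n+"0.pkl","rb"))["pixels"];ims.append(cv2.resize(I[y:y+80,x:x+56],None,fx=7,fy=7,interpolation=0))
cv2.imwrite("pics/c1.png",np.hstack(ims)[:,:,::-1])
ims=[]
for n,(x,y) in(("side",(230,190)),("top",(180,180))):
    I=pickle.load(open(n+"0.pkl","rb"))["pixels"];ims.append(cv2.resize(I[y:y+110,x:x+130],None,fx=3,fy=3,interpolation=0))
cv2.imwrite("pics/c2.png",np.hstack(ims)[:,:,::-1])
E
```

```text
side red
px [274.9 238.6] 16 centre [567.6  82.1] size [31.5  8.6] ang 66.2
roof
px [286.8 245.9] 1526 centre [544.7  96.3] size [107.4 148.8] ang 68.0
orange
px [316.2 217.8] 246 centre [492.  -73.4] size [138.5  21.2] ang 30.7
white
px [226. 318.] 418 centre [589.  329.9] size [37. 83.] ang 64.8
yellow
px [225.7 334. ] 43 centre [609.7 316.1] size [13.7 29.3] ang 87.2
top red
px [216.3 224.6] 60 centre [546.6  91.1] size [31.8 54.7] ang 67.7
roof
px [215.5 224. ] 2059 centre [547.2  90.5] size [ 98.3 143.1] ang 68.1
orange
px [285.8 243.3] 276 centre [498.8 -76.3] size [127.5  14.3] ang 30.8
white
px [122.6 199.7] 114 centre [608.  311.4] size [22.6 35.6] ang 66.2
yellow
px [136.2 203.3] 16 centre [607.2 307.9] size [ 3.6 25.4] ang 63.5
```

View pics/c1.png

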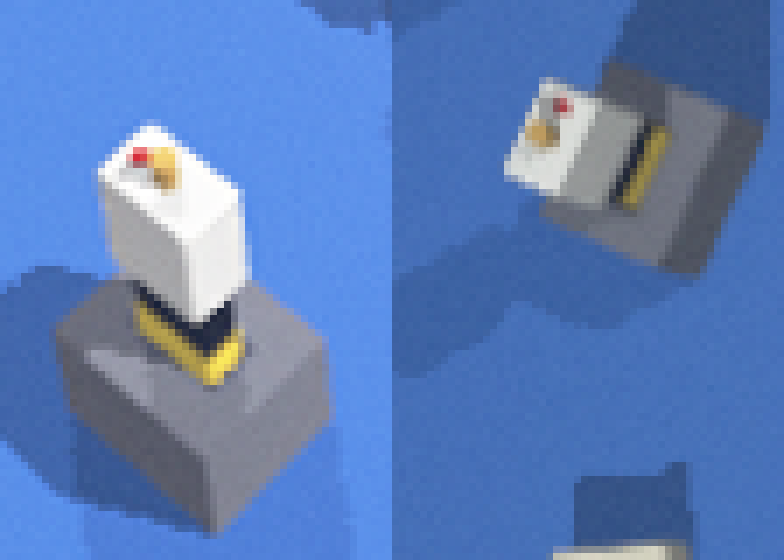

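View pics/c2.png

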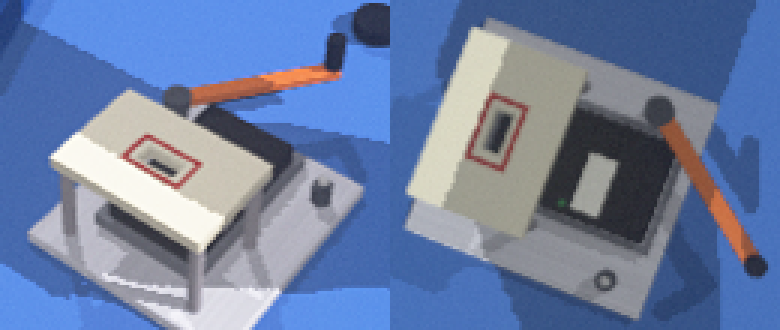

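c1: the probe stands upright in the stand, with its long axis along about -23°. c2: the roof, slot and open bar all show clearly, and the bar lies at 30.8°. The fit gives slot (546.6, 91), yaw -22.1°, hinge (564.7, -37.2), knob (436, -114) with a ≈ 0.92, and shut knob (426, 19). The probe grip is at (608, 311), yaw about -23.5°.

```bash
cat > go.py <<'E'
import sys,numpy as np
from workcell import robot
def go(*targets):
    "targets: (x,y,z,yaw_deg of tool x) -> units of a move from the present pose"
    s=robot.sense();R=np.array(s["eef_rot"]);t=np.array(s["tool_pos"]);y0=np.degrees(np.arctan2(R[1,0],R[0,0]))
    print("t",s["time_s"],"at",t.round(1),"yaw",round(y0,2),"F",np.round(s["wrist_force"],1),"w",round(s["width"],1),"q6",round(s["joint_positions"][5],2))
    for T in targets:
        print(T,"->",(R.T@(np.array(T[:3])-t)/30).round(3),"spin",round(np.radians(y0-T[3]),3))
def arc(a,fwd=0,inn=5,z=60):
    "TCP target for keeper angle a, fwd mm in closing direction, inn mm towards hinge"
    H=np.array([564.7,-37.2]);th=np.radians(157.9)+a;u=np.array([np.cos(th),np.sin(th)]);n=np.array([u[1],-u[0]])
    q=H+(150-inn)*u+fwd*n
    return (round(q[0],1),round(q[1],1),z,round(np.degrees(th)-180,1))
E
python3 -c "
from go import *
go(arc(.923,z=231),arc(.923,z=60))"
```

```text
t 1.4 at [ 197.5 -619.2  231.3] yaw 17.69 F [ 0.2 -0.4  0. ] w 85.6 q6 -0.05
(np.float64(440.1), np.float64(-111.4), 231, np.float64(30.8)) -> [ 1.2847e+01 -1.3670e+01  1.0000e-02] spin -0.229
(np.float64(440.1), np.float64(-111.4), 60, np.float64(30.8)) -> [ 12.847 -13.67    5.71 ] spin -0.229
```

```bash
python3 -m pendant '[[0,[12.85,-13.67,0],-0.23],[0,[12.85,-13.67,0],-0.23],[0,[12.85,-13.67,0],-0.23],[0,[12.85,-13.67,0],-0.23],[0,[12.85,-13.67,0],-0.23],[0,[12.85,-13.67,0],-0.23],[0,[12.85,-13.67,0],-0.23],[0,[12.85,-13.67,0],-0.23]]' 40; python3 -c "
from go import *
go(arc(.923,z=231),arc(.923,z=120))"
```

```text
time_s: 2.2
tool_pos: [370.5, -256.6, 231.6]
eef_rot: [[0.859, 0.513, 0.001], [0.513, -0.859, -0.0], [0.0, 0.001, -1.0]]
wrist_force: [0.8, -1.0, 0.1]
width: 42.8
grip_force: 0.0
t 2.2 at [ 370.5 -256.6  231.6] yaw 30.85 F [ 0.8 -1.   0.1] w 42.8 q6 0.36
(np.float64(440.1), np.float64(-111.4), 231, np.float64(30.8)) -> [ 4.473 -2.966  0.019] spin 0.001
(np.float64(440.1), np.float64(-111.4), 120, np.float64(30.8)) -> [ 4.472 -2.969  3.719] spin 0.001
```

```bash
python3 -m pendant '[[0,[4.47,-2.97,1],0],[0,[4.47,-2.97,2],0],[0,[4.47,-2.97,3.7],0],[0,[4.47,-2.97,3.7],0],[0,[4.47,-2.97,3.7],0],[0,[4.47,-2.97,3.7],0],[0,[4.47,-2.97,3.7],0]]'
python3 - <<'E'
from go import *
from h import *
go(arc(.923,z=62))
ims=[]
for n,(x,y) in(("side",(240,150)),("top",(230,170))):
    f=robot.grab_frame(n);print(n,[ (np.round(r["at"]),round(r["score"],2)) for r in robot.tip_of(f,"keeper_knob")[:2]])
    ims.append(cv2.resize(f["pixels"][y:y+130,x:x+130],None,fx=3,fy=3,interpolation=0))
cv2.imwrite("pics/c3.png",np.hstack(ims)[:,:,::-1])
E
```

```text
time_s: 2.9
tool_pos: [439.8, -113.8, 121.2]
eef_rot: [[0.858, 0.513, 0.001], [0.513, -0.858, -0.0], [0.001, 0.001, -1.0]]
wrist_force: [-0.3, 0.3, 1.4]
width: 42.5
grip_force: 0.0
t 2.9 at [ 439.8 -113.8  121.2] yaw 30.87 F [-0.3  0.3  1.4] w 42.5 q6 0.71
(np.float64(440.1), np.float64(-111.4), 62, np.float64(30.8)) -> [ 0.048 -0.064  1.972] spin 0.001
side [(array([ 434., -115.,   77.]), 0.74), (array([ 609., -431.,   -0.]), 0.74)]
top []
```

View pics/c3.png

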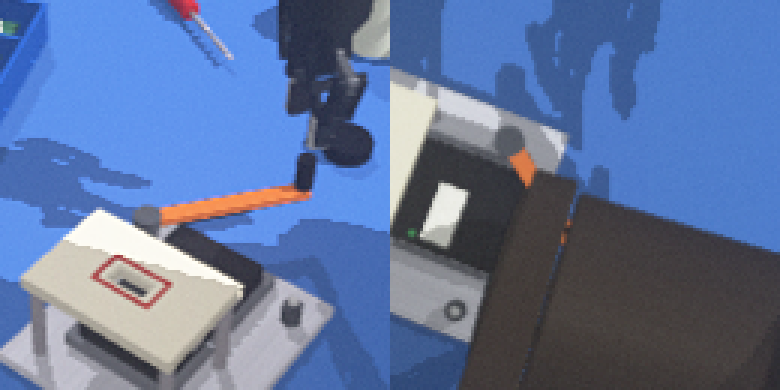

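The side view shows the open fingers hovering just above the knob, which is at crop (305,170). I'll go down over it.

```bash
python3 -m pendant '[[0,[0.05,-0.06,1],0],[0,[0.05,-0.06,1.6],0],[0,[0.05,-0.06,1.95],0],[0,[0.05,-0.06,1.95],0]]'; python3 -c "
from go import *
go(*[arc(a,fwd=12,z=62) for a in (.9,.8,.7,.6,.5,.4,.3,.2)])"
```

```text
time_s: 3.5
tool_pos: [439.2, -111.0, 61.3]
eef_rot: [[0.859, 0.513, -0.001], [0.513, -0.859, 0.0], [-0.001, -0.001, -1.0]]
wrist_force: [-0.0, 0.1, 0.1]
width: 42.7
grip_force: 0.0
t 3.5 at [ 439.2 -111.    61.3] yaw 30.83 F [-0.   0.1  0.1] w 42.7 q6 0.72
(np.float64(432.6), np.float64(-98.1), 62, np.float64(29.5)) -> [ 0.031 -0.48  -0.025] spin 0.023
(np.float64(427.1), np.float64(-84.6), 62, np.float64(23.7)) -> [ 0.104 -0.961 -0.024] spin 0.124
(np.float64(423.1), np.float64(-70.6), 62, np.float64(18.0)) -> [ 0.229 -1.43  -0.024] spin 0.224
(np.float64(420.5), np.float64(-56.3), 62, np.float64(12.3)) -> [ 0.399 -1.884 -0.023] spin 0.323
(np.float64(419.3), np.float64(-41.8), 62, np.float64(6.5)) -> [ 0.612 -2.319 -0.023] spin 0.425
(np.float64(419.5), np.float64(-27.3), 62, np.float64(0.8)) -> [ 0.866 -2.731 -0.023] spin 0.524
(np.float64(421.3), np.float64(-12.8), 62, np.float64(-4.9)) -> [ 1.165 -3.115 -0.023] spin 0.624
(np.float64(424.4), np.float64(1.4), 62, np.float64(-10.6)) -> [ 1.496 -3.468 -0.023] spin 0.723
```

```bash
python3 -c "
from go import *
go(*[arc(a,fwd=12,inn=7,z=62) for a in (.9,.8,.7,.6,.5,.4,.3,.2)])"
```

```text
t 3.5 at [ 439.2 -111.    61.3] yaw 30.83 F [-0.   0.1  0.1] w 42.7 q6 0.72
(np.float64(434.3), np.float64(-97.1), 62, np.float64(29.5)) -> [ 0.097 -0.48  -0.025] spin 0.023
(np.float64(429.0), np.float64(-83.8), 62, np.float64(23.7)) -> [ 0.172 -0.951 -0.024] spin 0.124
(np.float64(425.0), np.float64(-70.0), 62, np.float64(18.0)) -> [ 0.294 -1.415 -0.024] spin 0.224
(np.float64(422.4), np.float64(-55.9), 62, np.float64(12.3)) -> [ 0.46  -1.863 -0.024] spin 0.323
(np.float64(421.3), np.float64(-41.6), 62, np.float64(6.5)) -> [ 0.673 -2.291 -0.023] spin 0.425
(np.float64(421.5), np.float64(-27.2), 62, np.float64(0.8)) -> [ 0.925 -2.699 -0.023] spin 0.524
(np.float64(423.3), np.float64(-13.0), 62, np.float64(-4.9)) -> [ 1.219 -3.075 -0.023] spin 0.624
(np.float64(426.4), np.float64(1.0), 62, np.float64(-10.6)) -> [ 1.547 -3.423 -0.023] spin 0.723
```

```bash
python3 -m pendant '[[0,[0.1,-0.48,0],0.02],[0,[0.17,-0.95,0],0.12],[0,[0.29,-1.41,0],0.22],[0,[0.46,-1.86,0],0.32],[0,[0.67,-2.29,0],0.42],[0,[0.67,-2.29,0],0.42]]'; python3 -c "
from go import *
go(*[arc(a,fwd=12,inn=7,z=62) for a in (.45,.4,.35,.3,.25,.2,.15,.1)])
f=robot.grab_frame('side');print([ (np.round(r['at']),round(r['score'],2)) for r in robot.tip_of(f,'keeper_knob')[:2]])
"
```

```text
time_s: 4.1
tool_pos: [422.0, -40.7, 62.7]
eef_rot: [[0.993, 0.117, 0.001], [0.117, -0.993, -0.0], [0.001, 0.0, -1.0]]
wrist_force: [0.2, -0.5, -0.4]
width: 42.9
grip_force: 0.0
t 4.1 at [422.  -40.7  62.7] yaw 6.74 F [ 0.2 -0.5 -0.4] w 42.9 q6 1.29
(np.float64(421.2), np.float64(-34.4), 62, np.float64(3.7)) -> [-0.003 -0.211  0.025] spin 0.053
(np.float64(421.5), np.float64(-27.2), 62, np.float64(0.8)) -> [ 0.035 -0.448  0.025] spin 0.104
(np.float64(422.2), np.float64(-20.1), 62, np.float64(-2.0)) -> [ 0.086 -0.681  0.025] spin 0.153
(np.float64(423.3), np.float64(-13.0), 62, np.float64(-4.9)) -> [ 0.15  -0.911  0.025] spin 0.203
(np.float64(424.6), np.float64(-6.0), 62, np.float64(-7.8)) -> [ 0.221 -1.138  0.025] spin 0.254
(np.float64(426.4), np.float64(1.0), 62, np.float64(-10.6)) -> [ 0.308 -1.363  0.025] spin 0.303
(np.float64(428.5), np.float64(7.9), 62, np.float64(-13.5)) -> [ 0.404 -1.583  0.025] spin 0.353
(np.float64(430.9), np.float64(14.6), 62, np.float64(-16.4)) -> [ 0.51  -1.795  0.025] spin 0.404
[(array([415., -52.,  77.]), 0.55)]
```

```bash
python3 -m pendant '[[0,[0.04,-0.45,0],0.1],[0,[0.15,-0.91,0],0.2],[0,[0.31,-1.36,0],0.3],[0,[0.4,-1.58,0],0.35],[0,[0.51,-1.8,0],0.4],[0,[0.51,-1.8,0],0.4]]'; python3 -c "
from go import *
go(*[arc(a,fwd=12,inn=7,z=62) for a in (.07,.04,.02,0)])
f=robot.grab_frame('side');print([ (np.round(r['at']),round(r['score'],2)) for r in robot.tip_of(f,'keeper_knob')[:2]])
"
```

```text
time_s: 4.8
tool_pos: [431.4, 13.8, 62.1]
eef_rot: [[0.961, -0.276, 0.001], [-0.276, -0.961, -0.0], [0.001, -0.0, -1.0]]
wrist_force: [-0.0, -1.1, -0.6]
width: 42.9
grip_force: 0.0
t 4.8 at [431.4  13.8  62.1] yaw -16.02 F [-0.  -1.1 -0.6] w 42.9 q6 1.81
(np.float64(432.5), np.float64(18.6), 62, np.float64(-18.1)) -> [-0.007 -0.163  0.005] spin 0.036
(np.float64(434.2), np.float64(22.5), 62, np.float64(-19.8)) -> [ 0.011 -0.304  0.005] spin 0.066
(np.float64(435.4), np.float64(25.1), 62, np.float64(-21.0)) -> [ 0.026 -0.398  0.005] spin 0.087
(np.float64(436.7), np.float64(27.7), 62, np.float64(-22.1)) -> [ 0.044 -0.494  0.005] spin 0.106
[(array([420.,   4.,  79.]), 0.77)]
```

```bash
python3 -m pendant '[[0,[0,-0.16,0],0.04],[0,[0.01,-0.3,0],0.07],[0,[0.03,-0.4,0],0.09],[0,[0.03,-0.4,0],0.1],[0,[0.04,-0.5,0],0.1],[0,[0.04,-0.5,0],0.1]]'; python3 -c "
from go import *
go(*[arc(a,fwd=12,inn=7,z=62) for a in (0,)])
f=robot.grab_frame('side');print([ (np.round(r['at']),round(r['score'],2)) for r in robot.tip_of(f,'keeper_knob')[:2]])
"
```

```text
time_s: 5.5
tool_pos: [435.6, 28.0, 61.8]
eef_rot: [[0.929, -0.371, -0.001], [-0.371, -0.929, -0.0], [-0.0, 0.0, -1.0]]
wrist_force: [-1.5, -4.4, 0.7]
width: 42.8
grip_force: 1.8
t 5.5 at [435.6  28.   61.8] yaw -21.78 F [-1.5 -4.4  0.7] w 42.8 q6 1.95
(np.float64(436.7), np.float64(27.7), 62, np.float64(-22.1)) -> [ 0.037 -0.005 -0.008] spin 0.006
[(array([424.,  17.,  79.]), 0.58)]
```

```bash
python3 -m pendant '[[0,[0.02,-0.05,0],0],[0,[0.02,-0.1,0],0],[0,[0.02,-0.1,0],0]]'; python3 -c "
from go import *
go()"; python3 -m pendant '[[0,[0.02,-0.05,0],0],[0,[0.02,-0.1,0],0],[0,[0.02,-0.1,0],0]]'; python3 -c "
from go import *
go()"
```

```text
time_s: 5.9
tool_pos: [435.9, 29.3, 61.6]
eef_rot: [[0.929, -0.37, -0.003], [-0.37, -0.929, -0.002], [-0.002, 0.003, -1.0]]
wrist_force: [-6.6, -33.7, 4.7]
width: 42.7
grip_force: 16.8
t 5.9 at [435.9  29.3  61.6] yaw -21.73 F [ -6.6 -33.7   4.7] w 42.7 q6 1.95
time_s: 6.2
tool_pos: [436.1, 30.4, 61.4]
eef_rot: [[0.929, -0.369, -0.006], [-0.369, -0.929, -0.003], [-0.004, 0.005, -1.0]]
wrist_force: [-12.9, -62.2, 9.8]
width: 42.7
grip_force: 31.4
t 6.2 at [436.1  30.4  61.4] yaw -21.67 F [-12.9 -62.2   9.8] w 42.7 q6 1.96
```

Hard stop reached, so the bar is shut. I'll back off, lift and check.

```bash
python3 -m pendant '[[0,[0,0.3,0],0],[0,[0,0.5,0],0],[0,[0,0.5,-1],0],[0,[0,0.5,-2.5],0],[-1,[0,0.5,-4.5],0],[-1,[0,0.5,-5.5],0],[-1,[0,0.5,-5.5],0]]'
python3 - <<'E'
from go import *
from h import *
f=robot.grab_frame('side');print([ (np.round(r['at']),round(r['score'],2)) for r in robot.tip_of(f,'keeper_knob')[:2]])
I=f["pixels"].astype(int);r,g,b=I[...,0],I[...,1],I[...,2]
blobs(f,(r>130)&(r>g*1.6)&(b<90),54,(335,235),50)
for q in(("slot",105),("probe_grip",102)):print(q,[(np.round(r['at']),round(r['score'],2)) for r in robot.tip_of(f,q[0])[:1]])
cv2.imwrite("pics/c4.png",cv2.resize(f["pixels"][180:360,190:390],None,fx=3,fy=3,interpolation=0)[:,:,::-1])
go((608,311,240,-23),(608,311,160,-23))
E
```

```text
time_s: 6.9
tool_pos: [436.5, 19.4, 231.7]
eef_rot: [[0.928, -0.372, 0.009], [-0.372, -0.928, 0.0], [0.008, -0.003, -1.0]]
wrist_force: [-0.1, -0.2, -1.0]
width: 83.0
grip_force: 0.0
[(array([427.,  17.,  77.]), 0.72)]
px [314.6 236.5] 268 centre [487.4  -1.2] size [ 21.7 143.5] ang 67.6
('slot', 105) [(array([541.,  87., 107.]), 0.57)]
('probe_grip', 102) []
t 7.1 at [433.   19.4 226. ] yaw -21.83 F [-0.3  0.2 -0.5] w 85.3 q6 1.93
(608, 311, 240, -23) -> [  1.799 -11.192  -0.472] spin 0.02
(608, 311, 160, -23) -> [  1.802 -11.193   2.195] spin 0.02
```

View pics/c4.png

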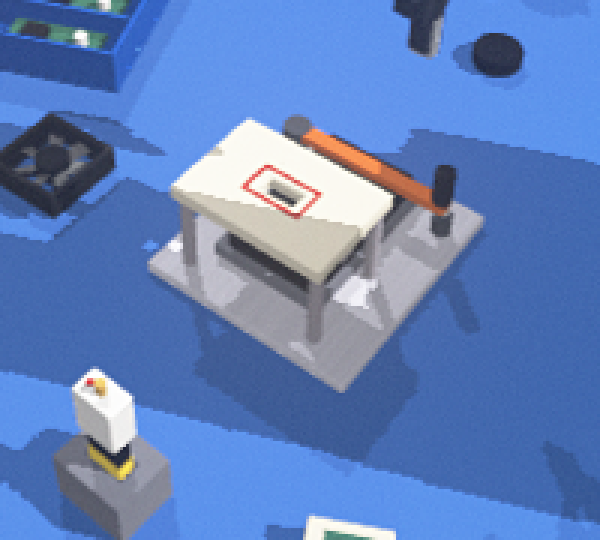

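c4 shows the bar shut over the gateway with its knob on the latch post at crop (443,190), and the probe untouched. Next I move over the probe.

```bash
python3 -m pendant '[[-1,[1.8,-11.2,0],0.02],[-1,[1.8,-11.2,0],0.02],[-1,[1.8,-11.2,0],0.02],[-1,[1.8,-11.2,0],0.02],[-1,[1.8,-11.2,0],0.02],[-1,[1.8,-11.2,0.5],0.02],[-1,[1.8,-11.2,1.5],0.02],[-1,[1.8,-11.2,1.5],0.02]]' 50
python3 - <<'E'
from go import *
from h import *
f=robot.grab_frame('side');g=robot.grab_frame('top')
for x,c in((f,(226,320)),(g,(129,201))):
  print([(np.round(r['at']),round(r['score'],2)) for r in robot.tip_of(x,'probe_grip')[:1]])
f0=pickle.load(open("top0.pkl","rb"));s0=pickle.load(open("side0.pkl","rb"))
print("stub top side",w(s0,[(222.5,307.0)],132),"top white corners of box, side->z124:",w(s0,[(221.5,302.8),(214,309.8),(234.5,312.3),(227,318.5)],124).round(1).tolist())
print("slot side",w(f,[(284.3,243.3)],105))
go((608,311,130,-23),(608,311,84,-23))
cv2.imwrite("pics/c5.png",cv2.resize(f["pixels"][230:370,150:300],None,fx=4,fy=4,interpolation=0)[:,:,::-1])
E
```

```text
time_s: 7.9
tool_pos: [607.7, 313.7, 175.1]
eef_rot: [[0.921, -0.388, -0.006], [-0.388, -0.921, -0.002], [-0.005, 0.004, -1.0]]
wrist_force: [-0.1, 0.3, -1.1]
width: 85.4
grip_force: 0.0
[(array([610., 313., 100.]), 0.91)]
[(array([605., 309., 104.]), 0.62)]
stub top side [[609.47697967 311.23666155 132.        ]] top white corners of box, side->z124: [[617.6, 297.8, 124.0], [625.6, 316.7, 124.0], [585.5, 311.3, 124.0], [594.5, 328.0, 124.0]]
slot side [[544.00155498  91.45258501 105.        ]]
t 8.1 at [608.1 310.2 181.2] yaw -22.99 F [-0.2 -0.4 -0.1] w 85.8 q6 2.4
(608, 311, 130, -23) -> [-0.011 -0.028  1.707] spin 0.0
(608, 311, 84, -23) -> [-0.009 -0.03   3.24 ] spin 0.0
```

View pics/c5.png

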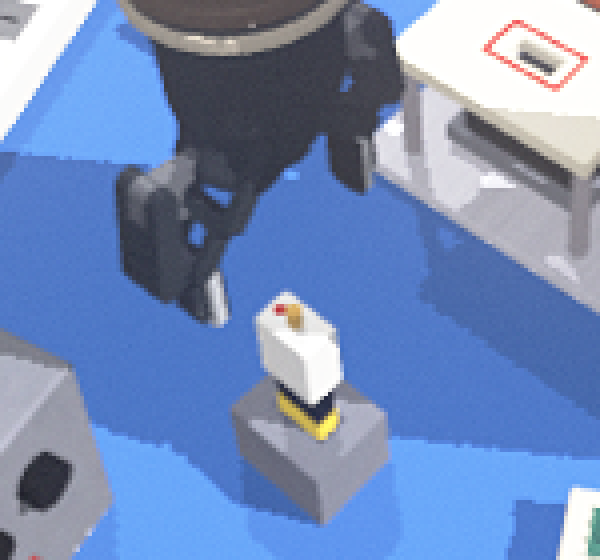

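The fingers straddle the probe as intended (probe top at crop (295,310)), and both cameras agree on (608.5, 311). I'll descend and grip.

```bash
python3 -m pendant '[[-1,[0,-0.02,1.5],0],[-1,[0,-0.02,2.7],0],[-1,[0,-0.02,3.24],0],[-1,[0,-0.02,3.24],0],[1,[0,-0.02,3.24],0],[1,[0,-0.02,3.24],0],[1,[0,-0.02,3.24],0],[1,[0,-0.02,3.24],0]]' 50; python3 -m pendant '[[1,[0,0,0],0],[1,[0,0,0],0]]'; python3 -c "
from go import *
go((608,311,180,-23))"
```

```text
time_s: 8.9
tool_pos: [609.5, 311.9, 85.8]
eef_rot: [[0.921, -0.39, 0.002], [-0.39, -0.921, 0.001], [0.001, -0.001, -1.0]]
wrist_force: [-0.7, 0.3, -0.5]
width: 28.2
grip_force: 0.0
time_s: 9.1
tool_pos: [609.4, 311.8, 85.6]
eef_rot: [[0.921, -0.39, 0.001], [-0.39, -0.921, 0.0], [0.001, -0.001, -1.0]]
wrist_force: [-1.4, -1.6, 8.8]
width: 21.6
grip_force: 48.9
t 9.1 at [609.4 311.8  85.6] yaw -22.98 F [-1.4 -1.6  8.8] w 21.6 q6 2.4
(608, 311, 180, -23) -> [-0.03   0.039 -3.146] spin 0.0
```

```bash
python3 -m pendant '[[1,[0,0,-0.3],0],[1,[0,0,-1],0],[1,[0,0,-2],0],[1,[0,0,-3.2],0],[1,[0,0,-4.4],0],[1,[0,0,-4.7],0],[1,[0,0,-4.7],0]]'
python3 - <<'E'
from go import *
from h import *
f=robot.grab_frame('side');g=robot.grab_frame('top')
for x in(f,g):
  for q in("probe_grip","probe_tip","slot"):
    print(q,[(np.round(r['at']),round(r['score'],2)) for r in robot.tip_of(x,q)[:1]])
pickle.dump(f,open("side1.pkl","wb"))
s=robot.sense();t=np.array(s["tool_pos"]);print(t,p(f,[t]).round())
x,y=p(f,[t])[0].astype(int);x0,y0=max(0,x-75),max(0,y-70)
print(x0,y0);cv2.imwrite("pics/c6.png",cv2.resize(f["pixels"][y0:y0+140,x0:x0+150],None,fx=4,fy=4,interpolation=0)[:,:,::-1])
go((546,91,225,-22.1))
E
```

```text
time_s: 9.8
tool_pos: [609.7, 312.0, 227.7]
eef_rot: [[0.921, -0.39, 0.003], [-0.39, -0.921, 0.001], [0.002, -0.002, -1.0]]
wrist_force: [0.0, -0.6, -1.8]
width: 21.2
grip_force: 49.2
probe_grip [(array([612., 312., 243.]), 0.67)]
probe_tip [(array([610., 314., 152.]), 0.6)]
slot [(array([541.,  86., 102.]), 0.81)]
probe_grip [(array([605., 308., 240.]), 0.44)]
probe_tip [(array([608., 309., 149.]), 0.42)]
slot [(array([548.,  91., 111.]), 0.73)]
[608.60823584 311.4674688  224.56477662] [[219. 277.]]
143 206
t 10.2 at [608.6 311.5 224.6] yaw -22.99 F [-0.  -0.4 -2.2] w 21.1 q6 2.4
(546, 91, 225, -22.1) -> [ 9.48e-01  7.58e+00 -7.00e-03] spin -0.015
```

View pics/c6.png

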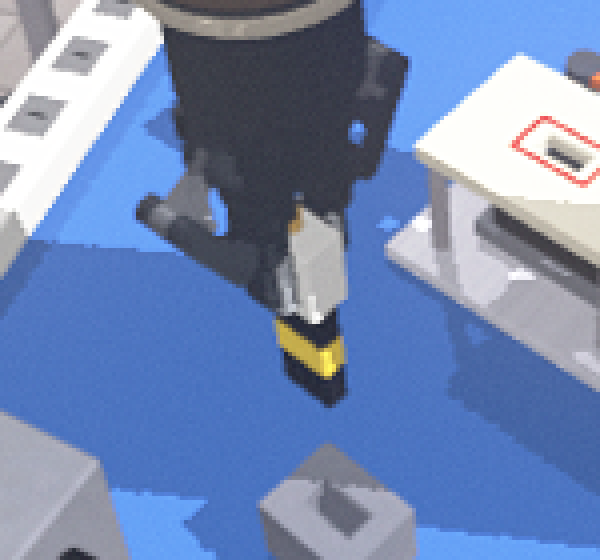

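c6 shows the probe held upright and out of the stand, with its tip at about crop (325,400). I'll carry it over the slot.

```bash
python3 -m pendant '[[1,[0.95,7.58,0],-0.015],[1,[0.95,7.58,0],-0.015],[1,[0.95,7.58,0],-0.015],[1,[0.95,7.58,0],-0.015],[1,[0.95,7.58,0],-0.015],[1,[0.95,7.58,0.6],-0.015],[1,[0.95,7.58,1],-0.015],[1,[0.95,7.58,1],-0.015]]'
python3 - <<'E'
from go import *
from h import *
f=robot.grab_frame('side');g=robot.grab_frame('top')
go((546,91,190,-22.1))
for n,x in(("side",f),("top",g)):
  pickle.dump(x,open(n+"2.pkl","wb"))
  for q in("probe_tip","slot"):
    print(q,[(np.round(r['at']),round(r['score'],2)) for r in robot.tip_of(x,q)[:1]])
cv2.imwrite("pics/c7.png",cv2.resize(f["pixels"][185:285,220:350],None,fx=6,fy=6,interpolation=0)[:,:,::-1])
E
```

```text
time_s: 11.0
tool_pos: [545.4, 91.2, 193.9]
eef_rot: [[0.926, -0.377, -0.003], [-0.377, -0.926, -0.0], [-0.003, 0.001, -1.0]]
wrist_force: [-0.6, 0.4, -1.4]
width: 21.4
grip_force: 49.7
t 11.1 at [546.4  91.7 195.3] yaw -22.08 F [ 0.1 -0.3 -0.8] w 21.2 q6 2.07
(546, 91, 190, -22.1) -> [-0.005  0.028  0.178] spin 0.0
probe_tip [(array([543.,  91., 119.]), 0.69)]
slot [(array([541.,  88., 105.]), 0.98)]
probe_tip []
slot [(array([546.,  91., 108.]), 0.78)]
```

View pics/c7.png

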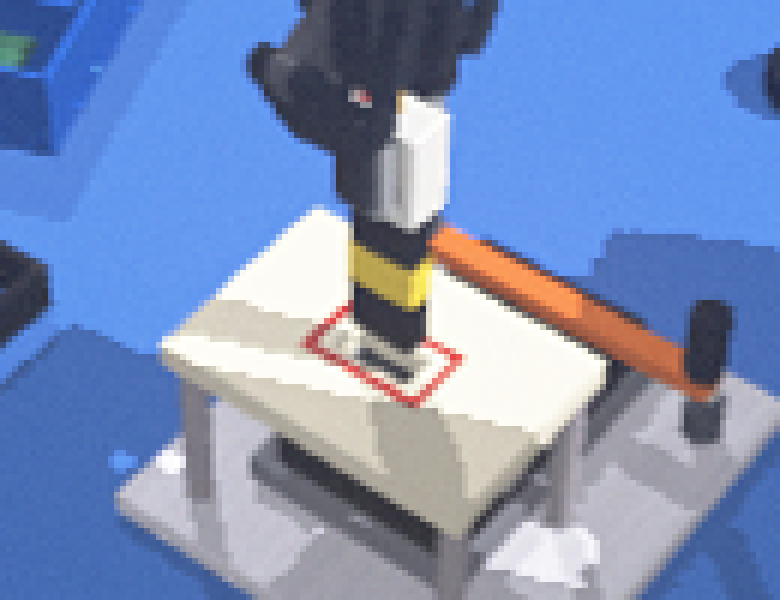

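Run:
```python
from h import *
f=pickle.load(open("side2.pkl","rb"));f0=pickle.load(open("side0.pkl","rb"));g=pickle.load(open("top0.pkl","rb"))
a=np.radians(-22.1);A=np.array([[np.cos(a),-np.sin(a)],[np.sin(a),np.cos(a)]])
c6=lambda l:np.array(l)/6+np.array([220,185])-.5
def pred(c,pts,z): return ((p(f,[[*(np.array(c)+A@np.array(q)),z] for q in pts])+.5-[220,185])*6).round(1).tolist()
print("pred tip corners z120",pred((546.4,91.7),[(15,6),(-15,6),(-15,-6)],120.3))
print("tip corners->world", w(f,c6([(353,331),(415,351),(428,345)]),120.3).round(1).tolist())
for d in((546.6,91.1),):print("pred frame",pred(d,[(27,16),(-27,16),(-27,-16),(27,-16)],105))
# red frame via saturation, sub-pixel-ish: fit rectangle of known yaw
for n,x,c in(("s0",f0,(283,243)),("t0",g,(216,224)),("s2",f,(284,243))):
    I=x["pixels"].astype(int);m=(I[...,0]-I[...,1]>45)&(I[...,0]-I[...,2]>40)
    ys,xs=np.nonzero(m);k=np.hypot(xs-c[0],ys-c[1])<18;P=w(x,np.c_[xs[k],ys[k]],105)[:,:2]
    L=P@A;lo,hi=L.min(0),L.max(0);print(n,k.sum(),"size",(hi-lo).round(1),"centre",(A@((lo+hi)/2)).round(1))
```

```text
pred tip corners z120 [[343.4, 316.4], [405.2, 351.0], [423.8, 333.2]]
tip corners->world [[556.9, 98.2, 120.3], [531.2, 101.9, 120.3], [527.1, 97.4, 120.3]]
pred frame [[303.3, 343.4], [413.8, 406.5], [462.3, 358.3], [352.9, 297.8]]
s0 90 size [55.1 34.1] centre [546.6  91.1]
t0 66 size [54.7 31.8] centre [546.6  91.2]
s2 81 size [55.1 74. ] centre [539.4  73.3]
```

Run:
```python
from h import *
from scipy.optimize import minimize
S=8
def fit(name,tcp,yaw0):
    f=pickle.load(open(name,"rb"));I=f["pixels"].astype(int)
    m=((I[...,0]-I[...,2]>60)&(I[...,1]-I[...,2]>30)).astype(np.uint8)
    pt=p(f,[[tcp[0],tcp[1],tcp[2]-40]])[0].round().astype(int);x0,y0=pt-24
    k,l,st,ce=cv2.connectedComponentsWithStats(m[y0:y0+48,x0:x0+48])
    i=1+np.argmax(st[1:,4]);tgt=(l==i).astype(np.float32);print(name,"area",st[i,4],"at",ce[i]+[x0,y0])
    def img(v):
        dx,dy,dz,yw=v;a=np.radians(yaw0+yw);A=np.array([[np.cos(a),-np.sin(a)],[np.sin(a),np.cos(a)]])
        q=[[*(np.array(tcp[:2])+A@np.array([sx*15+dx,sy*6+dy])),tcp[2]-75+dz+h] for sx in(1,-1) for sy in(1,-1) for h in(25,45)]
        P=((p(f,q)-[x0,y0]+.5)*S*16).astype(np.int32);B=np.zeros((48*S,48*S),np.float32)
        cv2.fillConvexPoly(B,cv2.convexHull(P),1,shift=4);return cv2.resize(B,(48,48),interpolation=cv2.INTER_AREA)
    for fix in("z+x+yaw","z+x"):
        fn=lambda v:((img((v[0],0,v[1],v[2] if fix=="z+x+yaw" else 0))-tgt)**2).sum()
        best=min((minimize(fn,(a,b,c),method="Nelder-Mead",options=dict(initial_simplex=np.array([(a,b,c),(a+3,b,c),(a,b+3,c),(a,b,c+5)]))) for a in(-2,2) for b in(-2,2) for c in(-4,4)),key=lambda r:r.fun)
        print(fix,"dx,dz,dyaw",best.x.round(2),"cost",round(best.fun,2))
fit("side1.pkl",(608.6,311.5,224.6),-22.99)
fit("side2.pkl",(546.4,91.7,195.3),-22.08)
```

```text
side1.pkl area 106 at [220.61320755 293.45283019]
z+x+yaw dx,dz,dyaw [ 1.39 -4.03 -1.56] cost 79.16
z+x dx,dz,dyaw [ 1.35 -3.72  1.97] cost 79.56
side2.pkl area 167 at [291.73652695 229.43712575]
z+x+yaw dx,dz,dyaw [-2.48 -3.71  3.98] cost 121.72
z+x dx,dz,dyaw [-2.4  -3.49  3.72] cost 122.85
```

Run:
```python
from h import *
def fit(name,tcp,yaw):
    f=pickle.load(open(name,"rb"));I=f["pixels"].astype(int)
    m=((I[...,0]-I[...,2]>50)&(I[...,1]>.68*I[...,0])).astype(np.uint8)
    pt=p(f,[[tcp[0],tcp[1],tcp[2]-40]])[0]
    k,l,st,ce=cv2.connectedComponentsWithStats(m);c=[i for i in range(1,k) if st[i,4]>30 and np.hypot(*(ce[i]-pt))<15]
    a=np.radians(yaw);A=np.array([[np.cos(a),-np.sin(a)],[np.sin(a),np.cos(a)]])
    q=[[*(np.array(tcp[:2])+A@np.array([sx*15,sy*6])),tcp[2]-75+h] for sx in(1,-1) for sy in(1,-1) for h in(25,45)]
    H=cv2.convexHull(p(f,q).astype(np.float32));M=cv2.moments(H)
    print(name,"pred c",M["m10"]/M["m00"],M["m01"]/M["m00"],"area",M["m00"],"bbox",H.min((0,1)),H.max((0,1)))
    for i in c:print("  obs c",ce[i],"area",st[i,4],"bbox",st[i,:2]-.5,st[i,:2]+st[i,2:4]-.5)
    J=p(f,[[*tcp[:2],tcp[2]-40],[*(np.array(tcp[:2])+A@[1,0]),tcp[2]-40],[*(np.array(tcp[:2])+A@[0,1]),tcp[2]-40],[*tcp[:2],tcp[2]-39]]);print("  px per mm x,y,z",(J[1:]-J[0]).round(2).tolist())
fit("side1.pkl",(608.6,311.5,224.6),-22.99)
fit("side2.pkl",(546.4,91.7,195.3),-22.08)
```

```text
side1.pkl pred c 220.51876286356512 290.4989137034373 area 192.97233016323298 bbox [211.7853  280.93585] [229.09256 300.1734 ]
  obs c [220.46296296 293.33333333] area 108 bbox [211.5 285.5] [228.5 300.5]
  px per mm x,y,z [[-0.39, -0.28], [-0.39, 0.35], [-0.05, -0.33]]
side2.pkl pred c 283.7117989188688 227.84053033317062 area 136.3488683886826 bbox [276.79922 220.4075 ] [290.71378 235.35193]
  obs c [284.78723404 230.62765957] area 94 bbox [277.5 224.5] [292.5 236.5]
  px per mm x,y,z [[-0.35, -0.19], [-0.27, 0.24], [0.01, -0.32]]
```

```bash
python3 -m pendant '[[1,[0.032,0.016,0.1],0],[1,[0.032,0.016,0.3],0],[1,[0.032,0.016,0.4],0],[1,[0.032,0.016,0.4],0],[1,[0.032,0.016,0.4],0]]'; python3 -m pendant '[[1,[0,0,0.07],0],[1,[0,0,0.13],0],[1,[0,0,0.13],0]]';  python3 -c "
from go import *
go((547.1,90.9,177,-22.1))"
```

```text
time_s: 11.8
tool_pos: [547.0, 90.3, 183.4]
eef_rot: [[0.926, -0.377, -0.0], [-0.377, -0.926, -0.0], [-0.0, 0.0, -1.0]]
wrist_force: [0.2, -0.2, -1.7]
width: 21.7
grip_force: 49.7
time_s: 12.1
tool_pos: [547.0, 90.3, 179.5]
eef_rot: [[0.926, -0.377, -0.0], [-0.377, -0.926, -0.0], [-0.0, 0.0, -1.0]]
wrist_force: [-0.7, -0.8, -1.2]
width: 21.3
grip_force: 49.7
t 12.1 at [547.   90.3 179.5] yaw -22.13 F [-0.7 -0.8 -1.2] w 21.3 q6 2.07
(547.1, 90.9, 177, -22.1) -> [-0.004 -0.02   0.083] spin -0.001
```

```bash
python3 -m pendant '[[1,[0,-0.01,0.06],0],[1,[0,-0.01,0.06],0]]'|sed -n '2p;4p';python3 -m pendant '[[1,[0,0,0.06],0],[1,[0,0,0.06],0]]'|sed -n '2p;4p';python3 -m pendant '[[1,[0,0,0.06],0],[1,[0,0,0.06],0]]'|sed -n '2p;4p'
```

```text
tool_pos: [547.2, 90.6, 177.7]
wrist_force: [0.1, 0.0, -1.3]
tool_pos: [547.1, 90.6, 175.9]
wrist_force: [-0.5, 0.2, -2.2]
tool_pos: [547.1, 90.6, 174.1]
wrist_force: [-0.2, 0.5, -2.3]
```

```bash
for i in 1 2; do :; done; python3 -m pendant '[[1,[0,0,0.1],0],[1,[0,0,0.13],0],[1,[0,0,0.13],0]]'|sed -n '2p;4p';python3 -m pendant '[[1,[0,0,0.1],0],[1,[0,0,0.13],0],[1,[0,0,0.13],0]]'|sed -n '2p;4p'
python3 - <<'E'
from h import *
from workcell import robot
f=robot.grab_frame("side")
cv2.imwrite("pics/c8.png",cv2.resize(f["pixels"][185:285,220:350],None,fx=6,fy=6,interpolation=0)[:,:,::-1])
E
```

```text
tool_pos: [547.1, 90.6, 170.2]
wrist_force: [-0.5, 0.3, -1.7]
tool_pos: [547.1, 90.6, 166.3]
wrist_force: [-0.0, 0.0, -1.3]
```

View pics/c8.png

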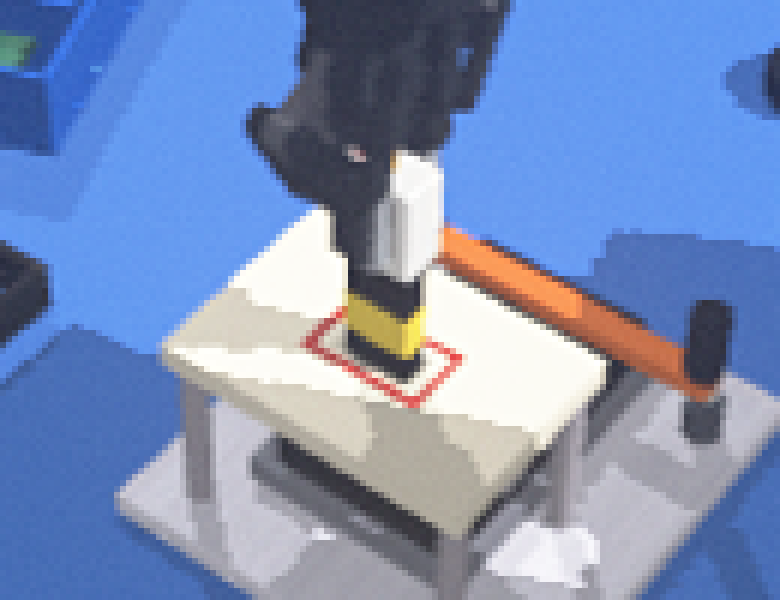

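The blade is in the slot, with about 12 mm of black still showing below the band at crop (385,360), and there is no contact force. I'll go down 21 mm more.

```bash
python3 -m pendant '[[1,[0,0,0.1],0],[1,[0,0,0.2],0],[1,[0,0,0.3],0],[1,[0,0,0.3],0]]'|sed -n '2p;4p';python3 -m pendant '[[1,[0,0,0.1],0],[1,[0,0,0.2],0],[1,[0,0,0.3],0],[1,[0,0,0.39],0],[1,[0,0,0.39],0],[1,[0,0,0.39],0]]'
python3 - <<'E'
from h import *
from workcell import robot
f=robot.grab_frame("side")
cv2.imwrite("pics/c9.png",cv2.resize(f["pixels"][185:285,220:350],None,fx=6,fy=6,interpolation=0)[:,:,::-1])
for q in("probe_tip","probe_grip","keeper_knob"):print(q,[(np.round(r['at']),round(r['score'],2)) for r in robot.tip_of(f,q)[:1]])
E
```

```text
tool_pos: [546.9, 90.6, 156.9]
wrist_force: [-0.5, 0.2, -1.5]
time_s: 14.35
tool_pos: [547.2, 90.6, 145.8]
eef_rot: [[0.926, -0.377, -0.0], [-0.377, -0.926, -0.0], [-0.0, 0.0, -1.0]]
wrist_force: [0.1, 0.1, -1.0]
width: 21.3
grip_force: 49.7
probe_tip [(array([545.,  91.,  69.]), 0.59)]
probe_grip [(array([545.,  97., 161.]), 0.78)]
keeper_knob [(array([425.,  17.,  75.]), 0.69)]
```

View pics/c9.png

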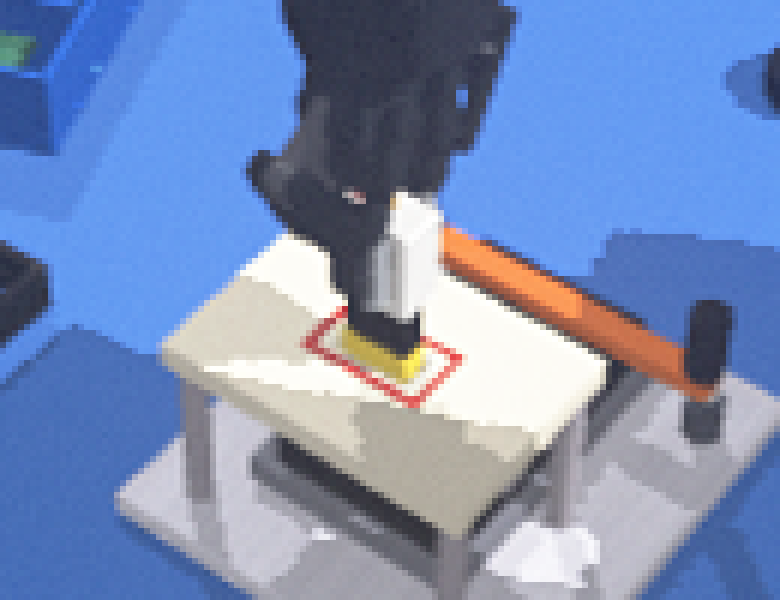

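The band is half sunk at the roof (crop (385,350)), so the tip is about 35 mm down. There is no contact force, the probe is upright and the keeper is shut. I'll hand it in.

```bash
python3 -m pendant '[[1,[0,0,0],0],[1,[0,0,0],0]]'|sed -n '2p;4p;6p'; python3 -c "
from workcell import robot
print(robot.sign_off())"
```

```text
tool_pos: [547.3, 90.6, 145.9]
wrist_force: [0.2, 0.6, -2.3]
grip_force: 49.7
the job is handed in; nothing more can be done
None
```

I handed the job in with the keeper bar shut against its stop, the probe held upright in the slot with its yellow band level with the roof, almost no contact force, and no bystander touched; no verdict came back.

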